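Put the doming punches back in their graded rack

TASK

Two steel doming punches have been left standing on the bench. Put each back upright in the one hole of the beech rack that fits its diameter, lowered fully home to the bottom of the hole, and let go. The rack's beech strip may have slid along its channel, so feel for the hole with only light pressure, never lean hard on the rack, and leave the doming block, the bowl and the tin where they are.

Things in the scene. Friction and masses are not known exactly. Their poses are not given: they have to be found in the camera images.
- rack: aluminium channel screwed to the bench, 62 mm (x) by 288 mm (y, with screw tabs), walls 26 mm high, never moves. Origin: middle of its underside; y along the row of graded holes to the largest, z up. In it slides a beech strip, 52 mm wide, 216 long, top 56 mm above the bench. Its end holes, 44 mm beyond the 13 and 19 mm ones, are taken by 10 and 22 mm punches (fixed, 55 mm proud); the three others are empty.
- stop_13 (a point): mouth (strip top) of the 13 mm punch's hole as it would be with the strip against the rack's -y stop: x 0, y -54 mm in rack. Hole 1.2 mm wider than the punch, 1 mm chamfer, floor 40 mm below. The strip itself is NOT tracked: it, with all its holes, starts 3 to 20 mm from that stop, towards rack +y. It slides along rack y only, stiffly (about 6 N), between end stops, and stays where it is left.
- stop_16 (a point): mouth (strip top) of the 16 mm punch's hole as it would be with the strip against the rack's -y stop: x 0, y -10 mm in rack. Hole 1.2 mm wider than the punch, 1 mm chamfer, floor 40 mm below. The true hole starts 3 to 20 mm from this point along rack +y, the same shift as the others.
- stop_19 (a point): mouth (strip top) of the 19 mm punch's hole as it would be with the strip against the rack's -y stop: x 0, y 34 mm in rack. Hole 1.2 mm wider than the punch, 1 mm chamfer, floor 40 mm below. The true hole starts 3 to 20 mm from this point along rack +y. It is to stay empty.
- punch_a: a plain steel doming punch: a straight round rod 13 mm in diameter and 95 mm long, about 70 to 140 g, round top end, flat lower end (0.8 mm chamfer); starts standing on the bench on its flat end. Origin: centre of the flat lower end; z along the rod to the round end. Belongs in the 13 mm hole; it also drops loosely into the 16 and 19 mm holes, which is wrong.
- punch_b: a plain steel doming punch: a straight round rod 16 mm in diameter and 95 mm long, about 105 to 200 g, round top end, flat lower end (0.8 mm chamfer); starts standing on the bench on its flat end. Origin: centre of the flat lower end; z along the rod to the round end. Belongs in the 16 mm hole; it does not enter the 13 mm hole, and drops loosely into the 19 mm hole, which is wrong.
- doming_block: bystander: a loose steel doming block, a 50 mm cube with round hollows in its top, on the bench. Origin: centre of its underside; z up.
- bowl: bystander: a loose small turned wooden bowl, 110 mm across the rim and 45 mm high. Origin: centre of its underside; z up.
- tin: bystander: a loose ribbed tin can of pencils and tools, 90 mm across, 110 mm high (pencils up to 145 mm). Origin: centre of its underside; z up.

How it is judged (in metres and radians):
At the end, for the whole second after the job is handed in: The 13 mm punch stands in the 13 mm hole and the 16 mm punch in the 16 mm hole, each with its lower end within 3 mm of the hole's floor, upright within 0.1 rad, at rest and let go; wherever the strip then lies in its channel (z of punch_a in the frame of rack between 0.01 and 0.019 m and y of punch_a in the frame of rack between -0.0565 and -0.0315 m and x of punch_a in the frame of rack between -0.004 and 0.004 m and angle between each of punch_a, punch_b's own z axis and vertical below 0.1 rad and linear speed of each of punch_a, punch_b below 0.02 m/s and contact force between the fingers and punch_a below 0.1 N and z of punch_b in the frame of rack between 0.01 and 0.019 m and y of punch_b in the frame of rack between -0.0125 and 0.0125 m and x of punch_b in the frame of rack between -0.004 and 0.004 m and contact force between the fingers and punch_b below 0.1 N); the robot touches nothing.
It fails at once if a punch is forced against the rack with more than 40 N (contact force between any of punch_a, punch_b and rack above 40 N).
It fails at once if the fingers or arm press on the rack with more than 40 N (contact force between any of the fingers, the arm and rack above 40 N).
It fails at once if the doming block, bowl or tin is shifted by more than 15 mm (distance of any of doming_block, bowl, tin from where it was at the start of the episode above 0.015 m).
It also fails if it takes over 67 s, if anything falls off the work surface, if the arm or the gripper's body presses on something with over 40 N, if the wrist force passes 120 N, or if a joint passes its speed limit or range.

ROBOT

A 6-joint arm with a two-finger parallel gripper is mounted at the origin on the work surface. World frame = base frame: x ahead of the robot, y to its left, z up, the work surface at z = 0. Lengths are in mm, angles in rad, forces in N, time in s.
With the tool pointing down it reaches from about 350 to 775 mm from the base axis. Payload 7.3 kg.
Tool frame: the origin (TCP) lies at the very end of the fingers, on their centre line; the grasp point (between the pads) lies 19 mm behind it; z points along the fingers, y is the line along which they close (so a half turn about z gives the same grasp; the last joint's range is limited). The gripper opens to 92 mm and grips with 3 to 60 N. Pads are 19 mm wide; open, the fingers measure 130 mm over their backs; the gripper's body (75 mm by 190 mm) begins 47 mm behind the grasp point.
Start: joints at [1.029, 0.342, 1.524, -0, 1.275, -0.146], TCP at [202.399, 484.437, 226.741] pointing down, gripper open.
Joint ranges: [-2.53, 2.53], [-0.77, 2.02], [0.04, 2.7], [-1, 4.14], [0.28, 2.66], [-3.11, 3.11]. Speed limits (rad/s): [2.57, 2.57, 3.14, 3.14, 3.14, 3.14].

INTERFACE

Orientations are given as [roll, pitch, yaw] about the fixed x, y, z axes, in that order (R = Rz(yaw) Ry(pitch) Rx(roll)).
In Python, from plant import * gives the robot as it stands.
- The arm moves only by the tool arm_command, never from a script. Its arguments are lists of equal length, an entry for each row: "gripper": the finger opening in mm, from 0 to 91.8; "dp": the shift along the tool's x, y, z in units of 25 mm (1.0 is 25 mm), a list of three; "twist": the turn about the tool's z in units of 5 degrees (1.0 is 5 degrees). A call has exactly 5 rows; each row shifts and turns the commanded pose from where the row before left it, along the tool's axes as they then stand; what a row does not reach is not made up. A row lasts 1/8 s, in which the tool goes at most 62.5 mm and 10.7 degrees, less where a joint would pass 70% of its speed; a pose out of reach is approached as far as the arm can. A call is refused whole if a number of a shift passes 1 or a number of a turn 1, either way. A call with a gripper value outside its range is refused whole. The fingers move at their own pace and stop on an object; the grip force is fixed at half the most. Time passes only in rows, so rows that do not move let the fingers close, or fill a call up. It gives the time, the measured TCP pose, the force, the opening and the grip force at its end, in the units of the state.
- get_obs(): the state, without advancing time (a new reading comes with each control period).
- capture(name): name is "side" or "top" or "wrist"; returns the picture (400x640x3 uint8, red, green, blue); there is no depth.
- get_calibration(name): a dict with "mtx" (3x3 intrinsics, pixels), "position" and "attitude" of the camera in the world; the wrist camera has in their place "mount" (4x4, takes a point from camera to tool coordinates, whose origin is the TCP and whose axes are the flange's). Camera axes: x right, y down, z forward; pixel columns grow to the right and rows downward; lengths in mm; the calibration is good to about 2 mm. A picture is of the moment at which its call begins: read the wrist's pose just before it. get_calibration takes no time and is no camera call.
- close_job(): hands the job in; it is judged then, once.
The state is a dict: "time": time; "joint_positions": joint angles; "dq": joint speeds; "tau": joint torques, N m; "tool_pos": TCP position; "tcp_rot": TCP orientation; "contact_force": force on the tool from outside, world axes, zero at the start; "moment": the same for the moment, N m; "grip_width": finger opening in mm; "finger_force": force on a finger pad.
Only numpy, scipy, OpenCV 4.12 (cv2) and the standard library are available. Lean on these libraries where they do the work, as an engineer would, in place of code of your own. Each camera call takes 0.05 s, during which the arm holds its last target. There are 200 camera calls.

## Working session

There is one attempt and no reset: what is moved stays moved. The work goes in short steps, Python scripts to look and compute and a tool call to move; the robot and the scene stay as the last step left them, time stands still between calls to the robot, and variables do not carry over. Pictures are saved under pics/ and viewed, at most 10 in all, crops included, and the job is handed in when it is done.

Besides the shell and the picture viewer there is one more tool, called after ">>>" by a JSON object that holds its "method" and its "body". arm_command: Moves the arm, as the interface text tells. Its arguments: {"type":"object","properties":{"gripper":{"type":"array"},"dp":{"type":"array"},"twist":{"type":"array"}},"required":["gripper","dp","twist"]}

```bash
mkdir -p pics; ls; python3 - <<'E'
from plant import *
import cv2,numpy as np
o=get_obs();print(o)
for n in("top","side"):
    c=get_calibration(n);print(n,c)
    cv2.imwrite(f"pics/{n}0.png",capture(n)[:,:,::-1])
print(get_calibration("wrist"))
E
```

```text
pics
{'time': 0.0, 'joint_positions': array([ 1.02899007e+00,  3.42705436e-01,  1.52504223e+00,  2.27711452e-06,
        1.27541668e+00, -1.45988995e-01]), 'dq': array([ 0.00138192, -0.00032918, -0.00026346,  0.00188192,  0.00132915,
       -0.00031983]), 'tau': array([ 2.33612918e-03, -4.31233513e+01, -2.44222963e+01,  7.19628436e-02,
        5.58283541e-02, -1.15244920e-04]), 'tool_pos': array([202.17221347, 484.05095146, 226.04514785]), 'tcp_rot': array([-3.14003799e+00, -2.30790404e-04,  2.74577454e+00]), 'contact_force': array([-0.55688428,  0.21384636, -0.58728105]), 'moment': array([-0.01709387, -0.02036376, -0.02571619]), 'finger_force': 0.0, 'grip_width': 91.87659623401757}
top {'mtx': array([[387.62749505,   0.        , 321.59070826],
       [  0.        , 387.62749505, 194.72756393],
       [  0.        ,   0.        ,   1.        ]]), 'position': array([385.24784616,  -8.87040541, 872.3320868 ]), 'attitude': array([-2.90908143, -0.0036745 , -1.43128202])}
side {'mtx': array([[513.79571957,   0.        , 304.25395343],
       [  0.        , 513.79571957, 195.41698425],
       [  0.        ,   0.        ,   1.        ]]), 'position': array([349.598312  , 723.66448686, 822.17804645]), 'attitude': array([-2.34409376,  0.01298304, -2.85094723])}
{'mtx': array([[327.76568385,   0.        , 318.30503721],
       [  0.        , 327.76568385, 206.47291895],
       [  0.        ,   0.        ,   1.        ]]), 'mount': array([[ 1.10597739e-03, -9.57102243e-01, -2.89748292e-01,
         7.92623015e+01],
       [ 9.99999310e-01,  1.17330005e-03, -5.86421975e-05,
         7.03953886e-01],
       [ 3.96088263e-04, -2.89748027e-01,  9.57102880e-01,
        -1.57531675e+02],
       [ 0.00000000e+00,  0.00000000e+00,  0.00000000e+00,
         1.00000000e+00]])}
```

View pics/top0.png

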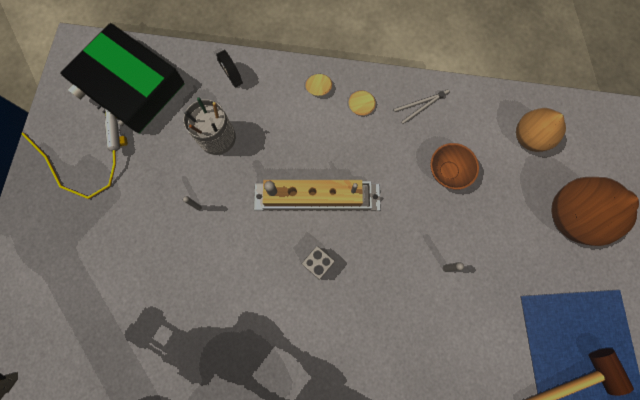

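View pics/side0.png

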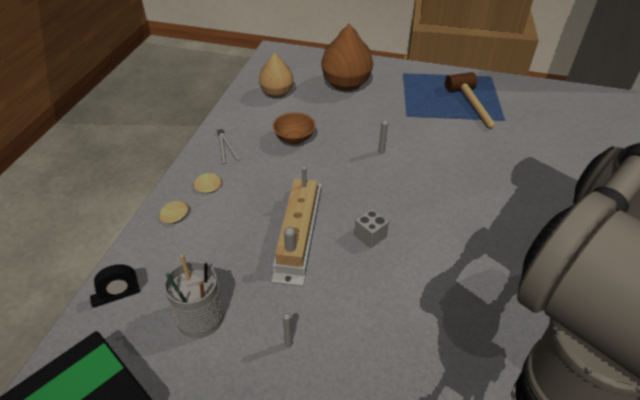

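The top view shows the rack around (317,194) with its 22 mm peg on the left at (270,188) and empty holes at about (292,191), (312,191) and (333,191). Punches stand at about (190,202) and (459,267). In the side view they are at (287,332) and (383,137).

```bash
cat > h.py <<'E'
import cv2,numpy as np
from plant import *
from scipy.spatial.transform import Rotation as Ro
def pose(o): 
    T=np.eye(4);T[:3,:3]=Ro.from_euler('xyz',o['tcp_rot']).as_matrix();T[:3,3]=o['tool_pos'];return T
def cam(n,o=None):
    c=get_calibration(n)
    if n=='wrist': T=pose(o)@c['mount']
    else:
        T=np.eye(4);T[:3,:3]=Ro.from_euler('xyz',c['attitude']).as_matrix();T[:3,3]=c['position']
    return c['mtx'],T
def ray(C,uv,z):
    K,T=C;d=T[:3,:3]@np.linalg.solve(K,[uv[0],uv[1],1.]);return T[:3,3]+d*(z-T[2,3])/d[2]
def proj(C,p):
    K,T=C;q=K@(T[:3,:3].T@(np.array(p)-T[:3,3]));return q[:2]/q[2]
E
python3 - <<'E'
from h import *
t=cv2.imread('pics/top0.png');s=cv2.imread('pics/side0.png')
f=lambda im,x,y,w,h,k:cv2.resize(im[y:y+h,x:x+w],None,fx=k,fy=k,interpolation=cv2.INTER_CUBIC)
out=np.zeros((600,800,3),np.uint8)
def put(a,x,y): out[y:y+a.shape[0],x:x+a.shape[1]]=a
put(f(t,250,170,135,45,5.9),0,0)       # rack top
put(f(t,175,185,60,40,5),0,280)
put(f(t,435,250,50,35,5),310,280)
put(f(s,270,305,40,50,6),560,270)
put(f(s,365,110,40,50,5),0,490-0) if 0 else None
cv2.imwrite('pics/crop0.png',out)
T=cam('top');S=cam('side')
for n,uv in dict(h19=(292,191),h16=(312,191),h13=(333,191)).items(): print(n,ray(T,uv,56))
for n,uv in dict(L=(191,202),R=(459,267)).items(): print(n,ray(T,uv,0),ray(T,uv,95))
for n,b,tp in(("L",(288,345),(287,317)),("R",(382,153),(384,123))): print(n,ray(S,b,0),ray(S,tp,95))
E
```

```text
h19 [576.33788973  79.73318707  56.        ]
h16 [582.40756189  36.79309516  56.        ]
h13 [588.78326924  -8.31205258  56.        ]
L [531.21272382 311.63785877   0.        ] [515.31664068 276.73339342  95.        ]
R [ 469.77767676 -307.96753779    0.        ] [ 460.57208404 -275.39481921   95.        ]
L [520.48579338 289.75475733   0.        ] [517.84234664 292.39594282  95.        ]
R [ 4.58045602e+02 -2.78624931e+02 -1.13686838e-13] [ 461.21196979 -273.43789183   95.        ]
```

View pics/crop0.png

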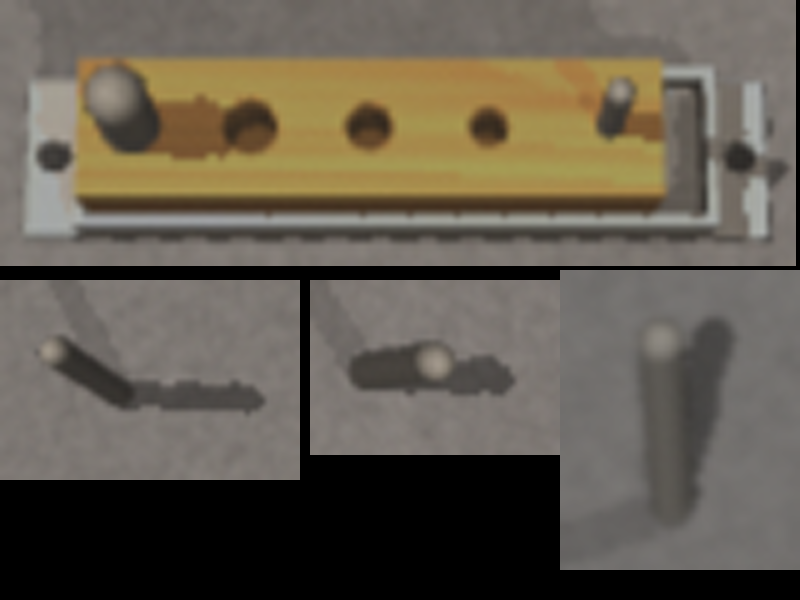

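The crops put the left punch tip at (185.6,199) and base at (200,208.6). The right punch is clearly wider, so left is punch_a (13 mm, near (519,290)) and right is punch_b (16 mm, near (460,-276)). The holes lie along a line yawed about 8°. I'm moving over punch_a.

>>> {"method": "arm_command", "body": {"gripper": [60,60,60,60,60], "dp": [[0,0,0],[0,0,0],[0,0,0],[0,0,0],[0,0,0]], "twist": [-1,-1,-1,-1,-1]}}

```text
time: 0.72
tool_pos: [202.3, 484.2, 226.3]
tcp_rot: [-3.141, -0.0, -3.098]
contact_force: [-0.5, 0.7, 0.0]
grip_width: 60.1
finger_force: 0.0
```

>>> {"method": "arm_command", "body": {"gripper": [60,60,60,60,60], "dp": [[0,0,0],[-0.97,-0.78,0],[-0.97,-0.78,0],[-0.97,-0.78,0],[-0.97,-0.78,0]], "twist": [-1,0,0,0,0]}}

```text
time: 1.35
tool_pos: [309.2, 418.7, 226.4]
tcp_rot: [-3.141, -0.001, -3.014]
contact_force: [-0.0, 0.2, 0.4]
grip_width: 59.9
finger_force: 0.0
```

>>> {"method": "arm_command", "body": {"gripper": [60,60,60,60,60], "dp": [[-0.97,-0.78,0],[-0.97,-0.78,0],[-0.97,-0.78,0],[-0.97,-0.78,0],[-0.97,-0.78,0]], "twist": [0,0,0,0,0]}}

```text
time: 1.98
tool_pos: [441.9, 337.5, 226.3]
tcp_rot: [-3.141, -0.001, -3.014]
contact_force: [0.1, 0.9, 0.3]
grip_width: 59.6
finger_force: 0.0
```

>>> {"method": "arm_command", "body": {"gripper": [60,60,60,60,60], "dp": [[-0.97,-0.78,0],[-0.97,-0.78,0],[-0.97,-0.78,0],[0,0,0],[0,0,0]], "twist": [0,0,0,0,0]}}

```text
time: 2.6
tool_pos: [520.2, 289.6, 226.3]
tcp_rot: [3.141, -0.001, -3.014]
contact_force: [-0.2, -0.1, 0.6]
grip_width: 60.3
finger_force: 0.0
```

```bash
cat >> h.py <<'E'
def snap(fn):
    o=get_obs();im=capture('wrist')[:,:,::-1].copy();cv2.imwrite(fn,im);return o,cam('wrist',o),im
def todp(o,goal):
    return (pose(o)[:3,:3].T@(np.array(goal)-o['tool_pos'])/25).round(3)
E
python3 - <<'E'
from h import *
o,C,im=snap('pics/w1.png')
print(o['time'],o['tool_pos'],o['tcp_rot'],o['joint_positions'])
print(proj(C,[519,290,95]),proj(C,[519,290,0]))
E
```

```text
2.6 [520.1773615  289.62782589 226.29435405] [ 3.14142024e+00 -1.28045465e-03 -3.01393507e+00] [ 3.79099419e-01  4.73442386e-01  1.31964667e+00  4.97682115e-04
  1.34970092e+00 -1.31946381e+00]
[317.75753162 196.47878328] [317.90001039 175.78761028]
```

View pics/w1.png

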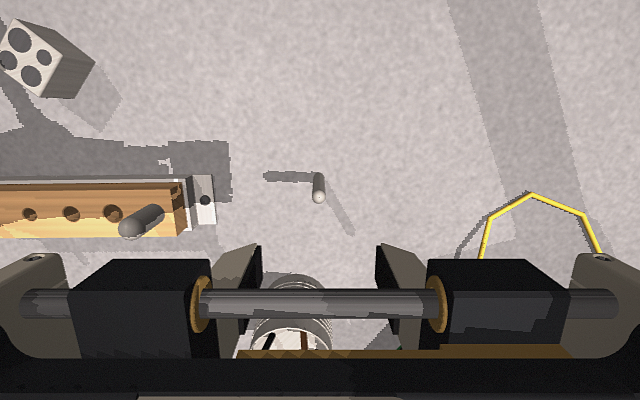

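The wrist view shows the punch tip at (318,198), against a predicted (318,196), and the fingers are centred on column 318. The position holds to about 2 mm, so I'm descending to grip at 74 mm up the rod.

>>> {"method": "arm_command", "body": {"gripper": [50,45,40,40,40], "dp": [[-0.04,0,0.98],[0,0,0.98],[0,0,0.98],[0,0,0.98],[0,0,0.98]], "twist": [0,0,0,0,0]}}

```text
time: 3.28
tool_pos: [520.9, 290.4, 103.7]
tcp_rot: [3.141, 0.0, -3.012]
contact_force: [0.0, 0.2, 0.3]
grip_width: 40.0
finger_force: 0.0
```

>>> {"method": "arm_command", "body": {"gripper": [40,40,40,25,8], "dp": [[0,0,0.98],[0,0,0.96],[0,0,0],[0,0,0],[0,0,0]], "twist": [0,0,0,0,0]}}

```text
time: 3.9
tool_pos: [522.4, 290.1, 57.1]
tcp_rot: [3.141, 0.002, -3.013]
contact_force: [0.1, 0.4, -0.4]
grip_width: 24.5
finger_force: 0.0
```

>>> {"method": "arm_command", "body": {"gripper": [6,6,6,6,6], "dp": [[0,0,0],[0,0,0],[0,0,0],[0,0,0],[0,0,0]], "twist": [0,0,0,0,0]}}

```text
time: 4.53
tool_pos: [522.3, 289.8, 56.5]
tcp_rot: [3.141, 0.001, -3.014]
contact_force: [-0.7, 0.2, 6.4]
grip_width: 12.6
finger_force: 30.0
```

>>> {"method": "arm_command", "body": {"gripper": [6,6,6,6,6], "dp": [[0,0,-0.2],[0,0,-0.8],[0,0,-1],[0,0,-1],[0,0,-1]], "twist": [0,0,0,0,0]}}

```text
time: 5.15
tool_pos: [521.5, 289.3, 156.2]
tcp_rot: [-3.141, -0.001, -3.014]
contact_force: [-0.1, 0.1, -2.2]
grip_width: 12.5
finger_force: 30.0
```

>>> {"method": "arm_command", "body": {"gripper": [6,6,6,6,6], "dp": [[0,-0.6,-0.8],[0,-1,0],[0,-1,0],[0,-1,0],[0,-1,0]], "twist": [0,0,0,0,0]}}

```text
time: 5.78
tool_pos: [536.2, 174.5, 175.4]
tcp_rot: [-3.141, -0.001, -3.014]
contact_force: [0.5, 0.0, -2.0]
grip_width: 12.1
finger_force: 30.0
```

>>> {"method": "arm_command", "body": {"gripper": [6,6,6,6,6], "dp": [[0,-1,0],[0,-1,0],[0,-1,0],[0,-0.7,0],[0,0,0]], "twist": [0,0,0,0,0]}}

```text
time: 6.4
tool_pos: [548.3, 82.9, 175.6]
tcp_rot: [3.141, -0.0, -3.016]
contact_force: [0.5, 0.4, -1.0]
grip_width: 12.3
finger_force: 30.0
```

```bash
python3 - <<'E'
from h import *
o,C,im=snap('pics/w2.png')
print(o['time'],o['tool_pos'],o['tcp_rot'],o['contact_force'])
print([proj(C,[x,y,56]).round() for x,y in((588,-8),(582,37),(576,80))])
E
```

```text
6.4 [548.31722582  82.86271771 175.55760339] [ 3.14142414e+00 -4.23486722e-04 -3.01565777e+00] [ 0.49905258  0.37270208 -1.04447049]
[array([212., 231.]), array([262., 230.]), array([310., 230.])]
```

View pics/w2.png

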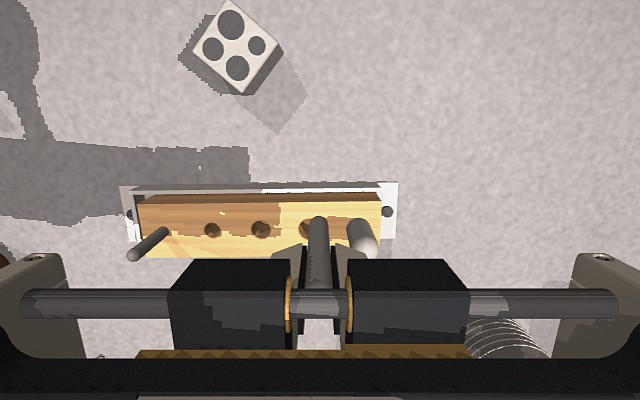

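Holes 13 and 16 show at (213,230) and (261,230), within about 1 px of the prediction. I'll bring the punch down close to the strip, between those two holes, for a relative look.

>>> {"method": "arm_command", "body": {"gripper": [6,6,6,6,6], "dp": [[-0.36,-0.96,0],[-0.36,-0.97,0],[-0.36,-0.97,0.3],[0,0,0.9],[0,0,0.85]], "twist": [0,0,0,0,0]}}

```text
time: 7.08
tool_pos: [584.3, 16.1, 123.8]
tcp_rot: [3.141, 0.0, -3.013]
contact_force: [-0.6, 0.3, -0.9]
grip_width: 12.2
finger_force: 30.0
```

>>> {"method": "arm_command", "body": {"gripper": [6,6,6,6,6], "dp": [[0,0,0],[0,0,0],[0,0,0],[0,0,0],[0,0,0]], "twist": [0,0,0,0,0]}}

```text
time: 7.7
tool_pos: [584.4, 15.3, 124.9]
tcp_rot: [-3.142, 0.001, -3.014]
contact_force: [1.0, 0.1, -1.8]
grip_width: 12.2
finger_force: 30.0
```

```bash
python3 - <<'E'
from h import *
o,C,im=snap('pics/w3.png')
print(o['time'],o['tool_pos'],o['tcp_rot'],o['contact_force'])
x0,y0=230,150
cv2.imwrite('pics/w3c.png',cv2.resize(im[y0:y0+110,x0:x0+160],None,fx=5,fy=5,interpolation=cv2.INTER_CUBIC))
t=o['tool_pos']
print([proj(C,[x,y,56]).round(1) for x,y in((588,-8),(582,37))],proj(C,[t[0],t[1],t[2]-56.3]))
E
```

```text
7.7 [584.4431415   15.31718224 124.85919488] [-3.14154998e+00  6.64358537e-04 -3.01381024e+00] [ 1.04087445  0.08496578 -1.78950457]
[array([284.7, 220.6]), array([346.8, 220.4])] [316.83308315 225.88777719]
```

View pics/w3c.png

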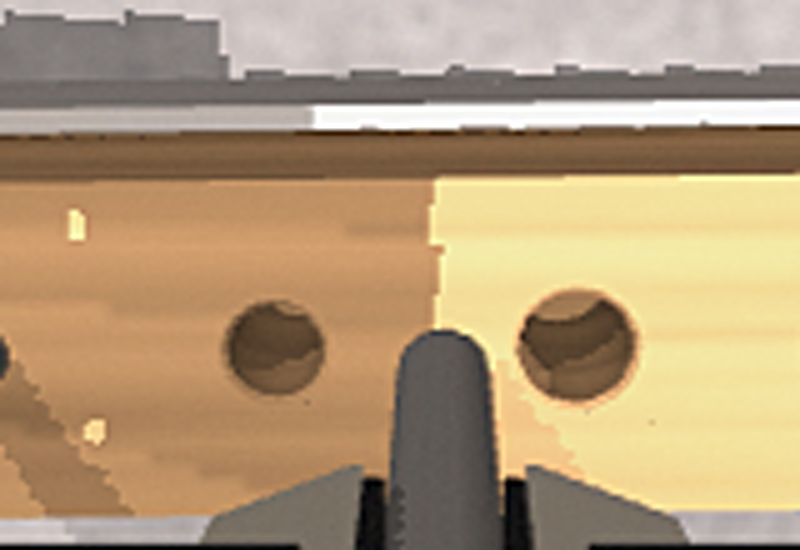

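The crop shows hole 13 centred at (284.8,219.4), hole 16 at (345.4,219.2) and the punch's lower rim centre at about (318.7,224.0), all in full-image pixels. I'll take relative offsets from these.

```bash
python3 - <<'E'
from h import *
o=get_obs();C=cam('wrist',o)
P=ray(C,(318.7,224.0),o['tool_pos'][2]-56.3);H=ray(C,(284.8,219.4),56);H16=ray(C,(345.4,219.2),56)
print(P,H,H16,np.linalg.norm(H-H16),P-o['tool_pos'])
R=pose(o)[:3,:3]
print((R.T@(H-P)).round(2),(R.T@(H-P)/25).round(3),np.degrees(np.arctan2(*(H16-H)[[1,0]])))
E
```

```text
[582.8309326   16.38497753  68.4360932 ] [586.94536311  -8.02451427  56.        ] [581.10189746  35.81887119  56.        ] 44.23108114625705 [ -1.55905331   1.10535789 -56.3       ]
[ -0.96 -24.73  12.44] [-0.039 -0.989  0.497] 97.59166565374908
```

>>> {"method": "arm_command", "body": {"gripper": [6,6,6,6,6], "dp": [[-0.02,-0.5,0],[-0.02,-0.49,0],[0,0,0],[0,0,0.16],[0,0,0.16]], "twist": [0,0,0,0,0]}}

```text
time: 8.38
tool_pos: [588.3, -8.9, 116.1]
tcp_rot: [3.141, -0.0, -3.014]
contact_force: [-0.8, 0.8, -1.3]
grip_width: 12.3
finger_force: 30.0
```

>>> {"method": "arm_command", "body": {"gripper": [6,6,6,6,6], "dp": [[0,0,0.04],[0,0,0.04],[0,0,0.04],[0,0,0],[0,0,0]], "twist": [0,0,0,0,0]}}

```text
time: 9.0
tool_pos: [588.5, -9.1, 113.6]
tcp_rot: [3.142, 0.0, -3.014]
contact_force: [-0.3, -0.5, -0.1]
grip_width: 12.2
finger_force: 30.0
```

>>> {"method": "arm_command", "body": {"gripper": [6,6,6,6,6], "dp": [[0,0,0.04],[0,0,0.04],[0,0,0.03],[0,0,0],[0,0,0]], "twist": [0,0,0,0,0]}}

```text
time: 9.62
tool_pos: [588.5, -9.1, 110.7]
tcp_rot: [3.141, 0.0, -3.014]
contact_force: [0.1, -0.2, -1.5]
grip_width: 12.5
finger_force: 30.0
```

>>> {"method": "arm_command", "body": {"gripper": [6,6,6,6,6], "dp": [[0,0,0.04],[0,0,0.04],[0,0,0.04],[0,0,0],[0,0,0]], "twist": [0,0,0,0,0]}}

```text
time: 10.25
tool_pos: [588.5, -9.1, 107.7]
tcp_rot: [3.142, 0.0, -3.014]
contact_force: [-0.2, -0.4, -0.8]
grip_width: 12.1
finger_force: 30.0
```

It's in the hole with no force, so I'm continuing down.

>>> {"method": "arm_command", "body": {"gripper": [6,6,6,6,6], "dp": [[0,0,0.12],[0,0,0.12],[0,0,0.12],[0,0,0.12],[0,0,0.12]], "twist": [0,0,0,0,0]}}

```text
time: 10.88
tool_pos: [588.6, -9.1, 92.6]
tcp_rot: [3.142, 0.0, -3.014]
contact_force: [0.8, 0.5, -0.4]
grip_width: 12.4
finger_force: 30.0
```

```bash
python3 -c "
from h import *
o=get_obs();print(o['tool_pos'],o['contact_force'],o['moment'])"
```

```text
[588.5897507   -9.11357038  92.5751753 ] [ 0.84979847  0.5176786  -0.43228459] [ 0.03121587 -0.26215875 -0.03408444]
```

>>> {"method": "arm_command", "body": {"gripper": [6,6,6,6,6], "dp": [[0,0,0.15],[0,0,0.15],[0,0,0.15],[0,0,0.15],[0,0,0.08]], "twist": [0,0,0,0,0]}}

```text
time: 11.5
tool_pos: [588.6, -9.1, 75.5]
tcp_rot: [3.142, 0.0, -3.014]
contact_force: [2.4, -0.0, 0.8]
grip_width: 12.1
finger_force: 30.0
```

>>> {"method": "arm_command", "body": {"gripper": [6,6,6,6,6], "dp": [[0,0,0.04],[0,0,0.03],[0,0,0],[0,0,0],[0,0,0]], "twist": [0,0,0,0,0]}}

```text
time: 12.12
tool_pos: [588.5, -9.1, 74.0]
tcp_rot: [3.142, 0.0, -3.014]
contact_force: [2.8, -0.4, -0.9]
grip_width: 12.3
finger_force: 30.0
```

Bottom is within about 2 mm of the floor. I'm releasing, then lifting clear (the rod's top stands at 111 mm) to let it drop home.

>>> {"method": "arm_command", "body": {"gripper": [24,24,24,24,24], "dp": [[0,0,0],[0,0,0],[0,0,0],[0,0,0],[0,0,0]], "twist": [0,0,0,0,0]}}

```text
time: 12.75
tool_pos: [588.4, -9.1, 73.9]
tcp_rot: [3.141, -0.0, -3.014]
contact_force: [-0.5, 0.1, -1.3]
grip_width: 24.1
finger_force: 0.0
```

>>> {"method": "arm_command", "body": {"gripper": [24,24,24,24,24], "dp": [[0,0,-0.5],[0,0,-1],[0,0,-1],[0,0,-1],[0,0,-1]], "twist": [0,0,0,0,0]}}

```text
time: 13.38
tool_pos: [588.5, -9.1, 188.3]
tcp_rot: [-3.141, 0.001, -3.014]
contact_force: [-0.9, 0.2, -0.5]
grip_width: 23.8
finger_force: 0.0
```

```bash
python3 - <<'E'
from h import *
o=get_obs();im=capture('side')[:,:,::-1].copy();cv2.imwrite('pics/s4.png',im)
S=cam('side');print(proj(S,[587,-8.3,111]),proj(S,[587,-8.3,56]),o['tool_pos'])
w,C,i2=snap('pics/w4.png')
print(proj(C,[587,-8.3,111]),proj(C,[587,-8.3,56]))
cs=cv2.resize(im[140:280,230:350],None,fx=4,fy=4,interpolation=cv2.INTER_CUBIC)
cw=cv2.resize(i2[140:280,270:350],None,fx=4,fy=4,interpolation=cv2.INTER_CUBIC)
cv2.imwrite('pics/c4.png',np.hstack([cs,cw]))
print(todp(o,[460,-276,o['tool_pos'][2]]))
E
```

```text
[300.10841874 181.53209288] [300.59296279 200.64594127] [588.50540341  -9.14077285 188.32954645]
[319.05594972 210.36114201] [319.05745244 192.05122278]
[ 6.459e+00 -9.932e+00 -4.000e-03]
```

View pics/c4.png

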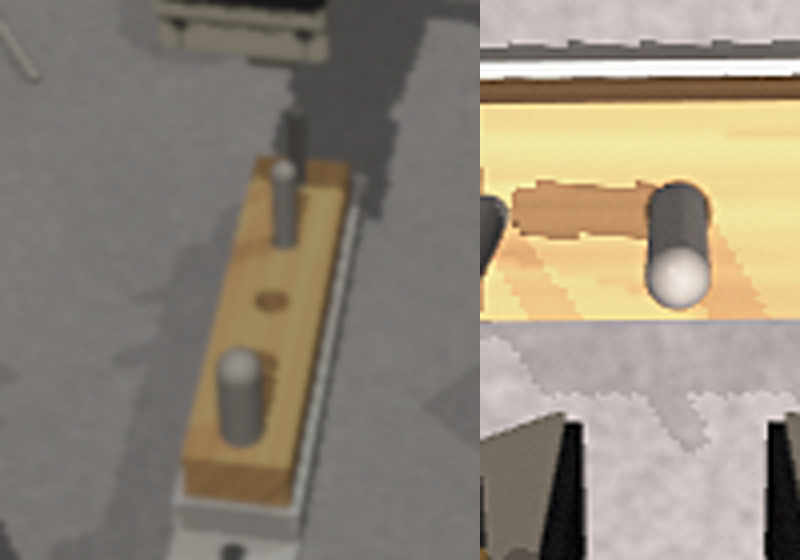

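The seated punch's top is at side pixel (301,181), predicted (300.1,181.5), so punch_a is home. Now punch_b.

>>> {"method": "arm_command", "body": {"gripper": [50,50,50,50,50], "dp": [[0.65,-0.99,0],[0.65,-0.99,0],[0.65,-0.99,0],[0.65,-0.99,0],[0.65,-0.99,0]], "twist": [0,0,0,0,0]}}

```text
time: 14.1
tool_pos: [522.8, -142.9, 185.9]
tcp_rot: [3.141, -0.001, -3.014]
contact_force: [0.5, 0.5, -0.3]
grip_width: 50.2
finger_force: 0.0
```

>>> {"method": "arm_command", "body": {"gripper": [50,50,50,50,50], "dp": [[0.65,-0.99,0],[0.65,-0.99,0],[0.65,-0.99,0],[0.65,-0.99,0],[0.64,-0.99,0]], "twist": [0,0,0,0,0]}}

```text
time: 14.72
tool_pos: [458.3, -275.9, 185.9]
tcp_rot: [3.141, -0.0, -3.014]
contact_force: [0.4, 0.1, -0.2]
grip_width: 50.0
finger_force: 0.0
```

>>> {"method": "arm_command", "body": {"gripper": [50,50,50,50,50], "dp": [[0,0,0],[0,0,0],[0,0,0],[0,0,0],[0,0,0]], "twist": [0,0,0,0,0]}}

```text
time: 15.35
tool_pos: [459.3, -274.9, 186.5]
tcp_rot: [3.142, 0.0, -3.013]
contact_force: [-0.5, -0.5, 0.8]
grip_width: 49.8
finger_force: 0.0
```

```bash
python3 - <<'E'
from h import *
o,C,im=snap('pics/w5.png')
print(o['time'],o['tool_pos'],proj(C,[460,-276,95]),proj(C,[460,-276,0]))
cv2.imwrite('pics/w5c.png',cv2.resize(im[130:290,240:400],None,fx=3,fy=3,interpolation=cv2.INTER_CUBIC))
E
```

```text
15.35 [ 459.28097197 -274.86107562  186.45469842] [315.49402167 211.32138012] [316.24445573 184.46625121]
```

View pics/w5c.png

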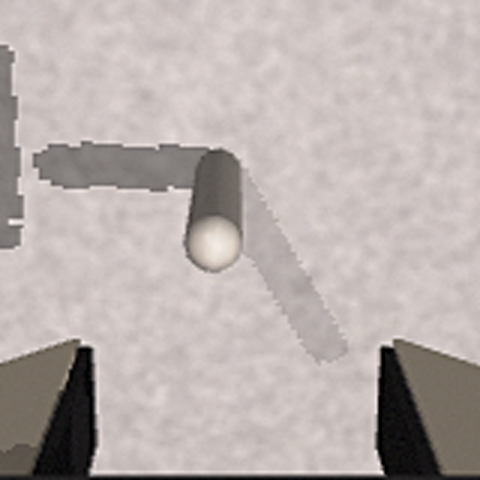

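The punch's dome is at (311.3,211) and the finger centre is at column 319, so I need about 5.5 mm more towards -y before descending.

>>> {"method": "arm_command", "body": {"gripper": [50,45,45,45,45], "dp": [[0,-0.22,0],[0,0,0.8],[0,0,0.9],[0,0,0.9],[0,0,0.9]], "twist": [0,0,0,0,0]}}

```text
time: 16.02
tool_pos: [459.9, -281.2, 98.3]
tcp_rot: [-3.141, 0.0, -3.014]
contact_force: [-0.0, -0.9, -0.6]
grip_width: 45.1
finger_force: 0.0
```

>>> {"method": "arm_command", "body": {"gripper": [45,45,45,35,20], "dp": [[0,0,0.9],[0,0,0.82],[0,0,0],[0,0,0],[0,0,0]], "twist": [0,0,0,0,0]}}

```text
time: 16.65
tool_pos: [460.3, -281.2, 56.9]
tcp_rot: [-3.14, 0.001, -3.014]
contact_force: [0.3, -0.3, 0.7]
grip_width: 29.7
finger_force: 0.0
```

>>> {"method": "arm_command", "body": {"gripper": [14,8,8,8,8], "dp": [[0,0,0],[0,0,0],[0,0,0],[0,0,0],[0,0,0]], "twist": [0,0,0,0,0]}}

```text
time: 17.27
tool_pos: [460.1, -281.0, 56.5]
tcp_rot: [-3.141, 0.001, -3.014]
contact_force: [-0.2, 0.4, 5.4]
grip_width: 15.0
finger_force: 30.0
```

The opening is 15 mm, so it's the 16 mm rod. I'm lifting and carrying it to a point between holes 16 and 19.

>>> {"method": "arm_command", "body": {"gripper": [8,8,8,8,8], "dp": [[0,0,-0.2],[0,0,-0.8],[0,0,-1],[0,0,-1],[0,0,-1]], "twist": [0,0,0,0,0]}}

```text
time: 17.9
tool_pos: [459.4, -280.3, 156.4]
tcp_rot: [3.14, -0.001, -3.014]
contact_force: [0.2, -0.7, -1.8]
grip_width: 15.0
finger_force: 30.0
```

>>> {"method": "arm_command", "body": {"gripper": [8,8,8,8,8], "dp": [[-0.25,0.5,-0.8],[-0.5,0.98,-0.8],[-0.5,0.98,0],[-0.5,0.98,0],[-0.5,0.98,0]], "twist": [0,0,0,0,0]}}

```text
time: 18.52
tool_pos: [501.3, -162.9, 195.7]
tcp_rot: [3.141, -0.001, -3.014]
contact_force: [0.8, -0.6, -1.0]
grip_width: 15.0
finger_force: 30.0
```

>>> {"method": "arm_command", "body": {"gripper": [8,8,8,8,8], "dp": [[-0.5,0.98,0],[-0.5,0.98,0],[-0.5,0.98,0],[-0.5,0.98,0],[-0.5,0.98,0]], "twist": [0,0,0,0,0]}}

```text
time: 19.15
tool_pos: [547.6, -33.5, 195.5]
tcp_rot: [3.141, -0.001, -3.014]
contact_force: [-0.3, -0.0, -2.2]
grip_width: 15.4
finger_force: 30.0
```

>>> {"method": "arm_command", "body": {"gripper": [8,8,8,8,8], "dp": [[-0.5,0.98,0],[-0.5,0.98,0],[-0.5,0.98,0],[-0.2,0.5,0],[0,0,0]], "twist": [0,0,0,0,0]}}

```text
time: 19.77
tool_pos: [578.7, 56.7, 195.6]
tcp_rot: [3.142, -0.001, -3.012]
contact_force: [-0.8, -0.3, -0.8]
grip_width: 15.6
finger_force: 30.0
```

```bash
python3 - <<'E'
from h import *
o=get_obs();print(todp(o,[580,57,123.5]),o['contact_force'])
E
```

```text
[-0.055  0.007  2.883] [-0.82791552 -0.2887403  -0.78679183]
```

>>> {"method": "arm_command", "body": {"gripper": [8,8,8,8,8], "dp": [[-0.06,0,0.6],[0,0,0.8],[0,0,0.8],[0,0,0.66],[0,0,0]], "twist": [0,0,0,0,0]}}

```text
time: 20.4
tool_pos: [579.5, 55.9, 122.7]
tcp_rot: [3.141, -0.003, -3.015]
contact_force: [-0.2, -0.6, -2.1]
grip_width: 15.1
finger_force: 30.0
```

>>> {"method": "arm_command", "body": {"gripper": [8,8,8,8,8], "dp": [[0,0,0],[0,0,0],[0,0,0],[0,0,0],[0,0,0]], "twist": [0,0,0,0,0]}}

```text
time: 21.02
tool_pos: [580.6, 56.4, 124.6]
tcp_rot: [3.142, 0.0, -3.014]
contact_force: [-0.2, 0.3, -1.8]
grip_width: 15.7
finger_force: 30.0
```

```bash
python3 - <<'E'
from h import *
o,C,im=snap('pics/w6.png')
print(o['time'],o['tool_pos'],o['tcp_rot'],o['contact_force'])
x0,y0=230,150
cv2.imwrite('pics/w6c.png',cv2.resize(im[y0:y0+110,x0:x0+160],None,fx=5,fy=5,interpolation=cv2.INTER_CUBIC))
E
```

```text
21.025 [580.58929011  56.43920394 124.60549094] [ 3.14156949e+00  2.82900108e-04 -3.01370731e+00] [-0.22038382  0.28376442 -1.82367084]
```

View pics/w6c.png

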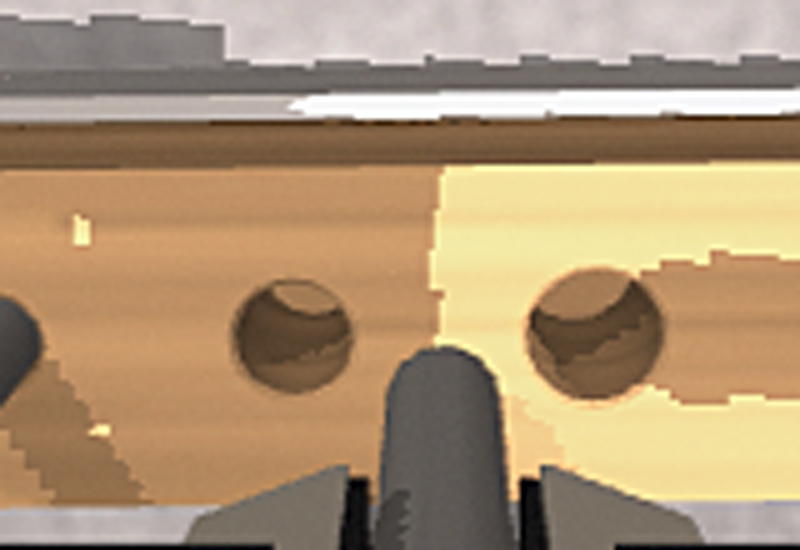

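Hole 16 is centred at (288.6,217.2), hole 19 at (349,216.8) and the punch's lower rim centre at about (318.4,229.7).

```bash
python3 - <<'E'
from h import *
o=get_obs();C=cam('wrist',o)
P=ray(C,(318.4,229.7),o['tool_pos'][2]-56.3);H=ray(C,(288.6,217.2),56)
R=pose(o)[:3,:3]
print(P-o['tool_pos'],H,(R.T@(H-P)/25).round(3), 'TCP goal',o['tool_pos']+H-P)
E
```

```text
[  2.63319322   1.4443225  -56.3       ] [580.9976299   35.71294434  56.        ] [ 0.201 -0.868  0.489] TCP goal [578.36443668  34.26862184 112.3       ]
```

>>> {"method": "arm_command", "body": {"gripper": [8,8,8,8,8], "dp": [[0.1,-0.43,0],[0.1,-0.44,0],[0,0,0],[0,0,0.16],[0,0,0.16]], "twist": [0,0,0,0,0]}}

```text
time: 21.7
tool_pos: [578.3, 34.4, 116.1]
tcp_rot: [3.141, -0.0, -3.014]
contact_force: [0.1, 0.1, -2.5]
grip_width: 15.4
finger_force: 30.0
```

>>> {"method": "arm_command", "body": {"gripper": [8,8,8,8,8], "dp": [[0,0,0.04],[0,0,0.04],[0,0,0.04],[0,0,0],[0,0,0]], "twist": [0,0,0,0,0]}}

```text
time: 22.32
tool_pos: [578.4, 34.2, 113.6]
tcp_rot: [3.142, 0.0, -3.014]
contact_force: [-0.1, -0.3, -0.9]
grip_width: 15.6
finger_force: 30.0
```

>>> {"method": "arm_command", "body": {"gripper": [8,8,8,8,8], "dp": [[0,0,0.04],[0,0,0.03],[0,0,0],[0,0,0],[0,0,0]], "twist": [0,0,0,0,0]}}

```text
time: 22.95
tool_pos: [578.4, 34.2, 111.8]
tcp_rot: [3.142, 0.0, -3.014]
contact_force: [0.2, 1.1, -1.9]
grip_width: 15.2
finger_force: 30.0
```

>>> {"method": "arm_command", "body": {"gripper": [8,8,8,8,8], "dp": [[0,0,0.03],[0,0,0.03],[0,0,0],[0,0,0],[0,0,0]], "twist": [0,0,0,0,0]}}

```text
time: 23.58
tool_pos: [578.4, 34.2, 110.2]
tcp_rot: [3.142, 0.0, -3.014]
contact_force: [1.0, -0.3, -0.9]
grip_width: 15.4
finger_force: 30.0
```

>>> {"method": "arm_command", "body": {"gripper": [8,8,8,8,8], "dp": [[0,0,0.04],[0,0,0.04],[0,0,0.04],[0,0,0],[0,0,0]], "twist": [0,0,0,0,0]}}

```text
time: 24.2
tool_pos: [578.5, 34.2, 107.2]
tcp_rot: [3.142, 0.0, -3.014]
contact_force: [1.2, 0.5, -1.8]
grip_width: 15.4
finger_force: 30.0
```

It's in the hole, 5 mm deep with no resistance. Continuing down.

>>> {"method": "arm_command", "body": {"gripper": [8,8,8,8,8], "dp": [[0,0,0.12],[0,0,0.12],[0,0,0.12],[0,0,0.12],[0,0,0.12]], "twist": [0,0,0,0,0]}}

```text
time: 24.82
tool_pos: [578.5, 34.2, 92.1]
tcp_rot: [3.142, 0.0, -3.014]
contact_force: [2.3, 0.2, -0.3]
grip_width: 15.6
finger_force: 30.0
```

>>> {"method": "arm_command", "body": {"gripper": [8,8,8,8,8], "dp": [[-0.01,0,0.15],[0,0,0.15],[0,0,0.15],[0,0,0.15],[0,0,0.12]], "twist": [0,0,0,0,0]}}

```text
time: 25.45
tool_pos: [578.7, 34.2, 74.0]
tcp_rot: [3.142, 0.0, -3.014]
contact_force: [0.9, -0.4, -0.7]
grip_width: 15.2
finger_force: 30.0
```

>>> {"method": "arm_command", "body": {"gripper": [8,8,8,8,8], "dp": [[0,0,0],[0,0,0],[0,0,0],[0,0,0],[0,0,0]], "twist": [0,0,0,0,0]}}

```text
time: 26.08
tool_pos: [578.6, 34.2, 74.2]
tcp_rot: [3.142, -0.0, -3.014]
contact_force: [1.5, -0.1, -2.3]
grip_width: 15.2
finger_force: 30.0
```

Now to release and lift away.

>>> {"method": "arm_command", "body": {"gripper": [26,26,26,26,26], "dp": [[0,0,0],[0,0,0],[0,0,0],[0,0,0],[0,0,0]], "twist": [0,0,0,0,0]}}

```text
time: 26.7
tool_pos: [578.6, 34.3, 74.3]
tcp_rot: [3.141, 0.0, -3.014]
contact_force: [-0.4, 0.5, 0.2]
grip_width: 25.8
finger_force: 0.0
```

>>> {"method": "arm_command", "body": {"gripper": [26,26,26,26,26], "dp": [[0,0,-0.4],[0,0,-1],[0,0,-1],[0,0,-1],[0,0,-1]], "twist": [0,0,0,0,0]}}

```text
time: 27.32
tool_pos: [578.6, 34.2, 185.9]
tcp_rot: [-3.141, 0.001, -3.014]
contact_force: [0.6, 0.2, 0.2]
grip_width: 26.1
finger_force: 0.0
```

>>> {"method": "arm_command", "body": {"gripper": [26,26,26,26,26], "dp": [[0,0,-1],[0,0,-1],[0,0,0],[0,0,0],[0,0,0]], "twist": [0,0,0,0,0]}}

```text
time: 27.95
tool_pos: [578.0, 34.2, 233.0]
tcp_rot: [3.141, -0.002, -3.014]
contact_force: [1.0, 0.6, -0.1]
grip_width: 26.2
finger_force: 0.0
```

```bash
python3 - <<'E'
from h import *
im=capture('side')[:,:,::-1].copy();cv2.imwrite('pics/s7.png',im)
S=cam('side');print([proj(S,p).round(1) for p in([581,35.7,111],[587,-8,111],[581,35.7,56],[587,-8,56])])
w,C,i2=snap('pics/w7.png')
cs=cv2.resize(im[140:280,230:350],None,fx=4,fy=4,interpolation=cv2.INTER_CUBIC)
cw=cv2.resize(i2[140:280,250:330],None,fx=4,fy=4,interpolation=cv2.INTER_CUBIC)
cv2.imwrite('pics/c7.png',np.hstack([cs,cw]))
E
```

```text
[array([296.5, 196.6]), array([300.1, 181.6]), array([297.1, 215.8]), array([300.6, 200.7])]
```

View pics/c7.png

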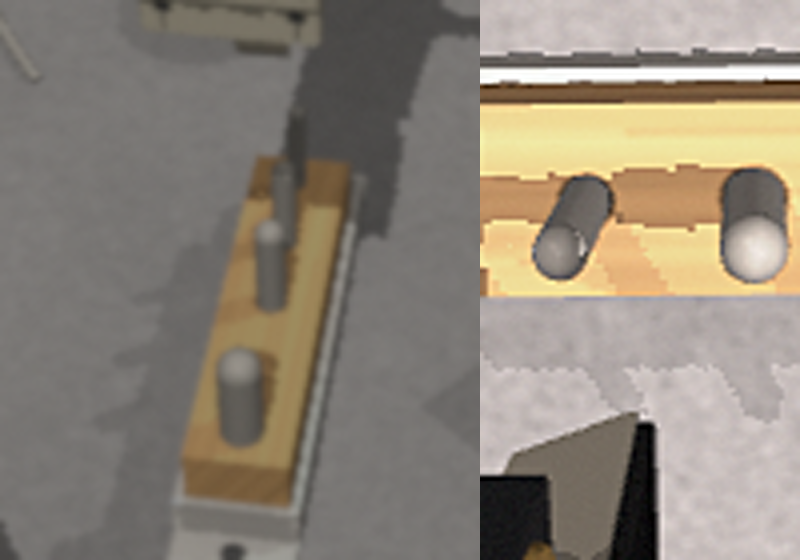

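The final view shows both punches upright in their holes. Punch_b's top is at side pixel (297.5,196), predicted (296.5,196.6), and punch_a still stands as before. The gripper is clear, so I'm handing in.

```bash
python3 -c "
from plant import *
print(close_job())"
```

```text
the job is handed in; nothing more can be done
None
```

The job is handed in at about 28 s of the 67 s allowed: the last pictures show both punches upright and released, the 13 mm in the 13 mm hole and the 16 mm in the 16 mm hole, tops at full-depth height to about 1 pixel; the verdict was not reported back.

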